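Set a picture frame into the corner of the fitting board

TASK

Using only your fingertips, push the dark frame across the felt, without lifting it, until it lies square in the corner of the fitting board, flush against the long back fence and touching the end stop. Slide the stop block along the fence until it touches the frame's other side, so the frame is held snugly, ready to have its back pinned. Leave the spools, tools and other things on the bench where they are.

Things in the scene. Friction and masses are not known exactly. Their poses are not given: they have to be found in the camera images.
- fitting_board: Fixed plywood board with grey felt top, 250 (x) by 440 (y) mm, top 12 mm above the table. Origin: centre of its underside. x points away from the robot to the long back fence, y (robot's left) along the fence to the end stop. Fence and end stop: wooden strips, tops 40 mm above the table. Place and yaw (up to 8 degrees) differ each time.
- corner (a point): Inner corner where the back fence meets the end stop, at felt height; in the board's axes (x, y) = (95, 190) mm; its axes are the board's. The fence's face runs from here along -y over the whole board (fence 30 mm thick); the end stop's face runs 150 mm along -x (28 mm thick).
- frame: Dark wooden picture frame lying loose, face down, on the felt, 0.25 to 0.5 kg: 140 (its x) by 190 (its y) by 18 mm, moulding 22 mm wide, brown back 5 mm below the rim. Origin: centre of its underside. Long sides start roughly along the fence, up to 10 degrees askew, about 15 to 75 mm short of fence and end stop. Home, its origin is at (25, 95) mm in the board's axes.
- stop_block (a joint): Travel (m) of the aluminium stop block with black star knob, riding in a T-track on the back fence. 0 = right end of the fence; grows to 0.2 as it slides to the end stop (board's +y). Stays where left; takes about 2 N to slide, 1 to 4 N more while pushing the frame. It cannot lift off. Knob top 80 mm above the table, over the fence.
- stop_face (a point): On the stop block's foot, centre of the side that meets the frame (+y side): 21 mm in front of the fence's face, 24 mm above the table. The foot is 36 mm wide along the fence (its outer side, to push, is 36 mm further along -y) and hangs 1 to 41 mm in front of the fence, from 15 to 61 mm above the table. With the frame home they touch at y = 0 of the board.
- spool_on_board: A wooden thread spool standing on the felt near the board's front right corner, 32 mm diameter, 42 mm high, origin at the centre of its foot. To be left alone.
- spool: A like spool standing on the table to the right of the board. To be left alone.
- pincushion: A round pincushion, 72 mm wide, 39 mm high, pins to 49 mm, on the table between the robot and the board; origin at the centre of its underside. To be left alone.
- points_box: A small open cardboard box of framer's points, 85 by 60 by 28 mm, on the table between the robot and the board; origin at the centre of its underside. To be left alone.
- hammer: A small hammer, 240 mm long, lying on the table to the left of the board. To be left alone.
- hoop: An empty embroidery hoop, 150 mm wide and 11 mm high with a brass screw, lying on the table to the right of the board. To be left alone.
- small_frame: A smaller pale frame, 95 by 125 by 15 mm, face down on the table to the left of the board. To be left alone.
Things that resemble listed ones, but are neither listed nor needed, are in the scene too. Several things have the shape of the frame; the one meant has the colours described above.

How it is judged:
At the end, for the whole second after the job is handed in: The frame lies flat on the felt at rest, within 3 mm of touching the back fence and 3 mm of the end stop, square to the fence within 0.025 rad, and the stop block's face is within 3 mm of the frame's other side (x of frame in the frame of fitting_board above 0.022 m and y of frame in the frame of fitting_board above 0.092 m and z of frame in the frame of fitting_board below 0.015 m and angle between the y axis of frame and the y axis of fitting_board, either way round below 0.025 rad and y of stop_face in the frame of frame above -0.098 m and linear speed of frame below 0.005 m/s).
It fails at once if the frame was lifted or tipped off the felt (z of frame in the frame of fitting_board above 0.017 m or angle between frame's own z axis and vertical above 0.06 rad).
It fails at once if another thing on the bench was disturbed (distance of any of spool_on_board, spool, pincushion, points_box, hammer, hoop, small_frame from where it was at the start of the episode above 0.015 m).
It also fails if it takes over 54 s, if anything falls off the work surface, if the arm or the gripper's body presses on something with over 40 N, if the wrist force passes 120 N, or if a joint passes its speed limit or range.

ROBOT

A 6-joint arm with a two-finger parallel gripper is mounted at the origin on the work surface. World frame = base frame: x ahead of the robot, y to its left, z up, the work surface at z = 0. Lengths are in m, angles in rad, forces in N, time in s.
With the tool pointing down it reaches from about 0.375 to 0.975 m from the base axis. Payload 3.8 kg.
Tool frame: the origin (TCP) lies midway between the tips of the shut fingers; the grasp point (between the pads) lies 19 mm behind it; z points along the fingers, y is the line along which they close (so a half turn about z gives the same grasp; the last joint's range is limited). The gripper opens to 85 mm and grips with 20 to 120 N. Pads are 22 mm wide; open, the fingers measure 114 mm over their backs; the gripper's body (76 mm by 85 mm) begins 54 mm behind the grasp point. The pads swing forward as they close: fully open they stand 13 mm farther back than shut.
Start: joints at [1.15, 0.264, 1.604, -0, 1.274, -0.037], TCP at [0.253, 0.626, 0.231] pointing down, gripper open.
Joint ranges: [-2.63, 2.63], [-0.94, 2.18], [0.31, 2.57], [-1.31, 4.45], [0, 2.66], [-2.55, 2.55]. Speed limits (rad/s): [2.57, 2.57, 3.14, 3.14, 3.14, 3.14].

INTERFACE

Orientations are given as a rotation vector (axis times angle).
In Python, from workcell import sensors, viewer, job gives the robot as it stands.
- The arm moves only by the shell command python3 -m inch 'ROWS' [FORCE]. ROWS is JSON, one flat list of numbers, 7 for each row, row after row: the shift along the tool's x, y, z in mm, then the turn, a rotation vector about the tool's x, y, z in degrees, then the finger opening in mm, from 0 to 85.4. A call has exactly 8 rows; each row shifts and turns the commanded pose from where the row before left it, along the tool's axes as they then stand; what a row does not reach is not made up. A row lasts 1/10 s, in which the tool goes at most 50 mm and 8.59 degrees, less where a joint would pass 70% of its speed; a pose out of reach is approached as far as the arm can. A call is refused whole if a number of a shift passes 50 or a number of a turn 8.59, either way. A call with a gripper value outside its range is refused whole. The fingers move at their own pace and stop on an object; FORCE is the grip in N (left out, the last holds). Time passes only in rows, so rows that do not move let the fingers close, or fill a call up. It gives the time, the measured TCP pose, the force, the opening and the grip force at its end, in the units of the state.
- sensors.read_state(): the state, without advancing time (a new reading comes with each control period).
- viewer.read_camera(name): name is "scene" or "top"; returns the picture (420x560x3 uint8, red, green, blue); there is no depth.
- viewer.camera_params(name): a dict with "K" (3x3 intrinsics, pixels), "k1" (the pictures are not rectified: a ray, as slopes to the right and down, at radius r is drawn at 1 + k1 r^2 times it, then the intrinsics apply), "world_to_cam" (4x4, takes a point from world to camera coordinates). Camera axes: x right, y down, z forward; pixel columns grow to the right and rows downward; lengths in m; the calibration is good to about 2 mm. A picture is of the moment at which its call begins. camera_params takes no time and is no camera call.
- job.finish_job(): hands the job in; it is judged then, once.
The state is a dict: "time": time; "q": joint angles; "joint_vel": joint speeds; "joint_torque": joint torques, N m; "tool_pos": TCP position; "tcp_rot": TCP orientation; "wrist_force": force on the tool from outside, world axes, zero at the start; "torque": the same for the moment, N m; "width": opening from 0.0 (shut) to 1.0 (fully open); "grip_force": force on a finger pad.
Only numpy, scipy, OpenCV 4.12 (cv2) and the standard library are available. Lean on these libraries where they do the work, as an engineer would, in place of code of your own. Each camera call takes 0.05 s, during which the arm holds its last target. There are 200 camera calls.

## Working session

There is one attempt and no reset: what is moved stays moved. The work goes in short steps, Python scripts to look and compute and a shell command to move; the robot and the scene stay as the last step left them, time stands still between calls to the robot, and variables do not carry over. Pictures are saved under pics/ and viewed, at most 10 in all, crops included, and the job is handed in when it is done.

```bash
mkdir -p pics
cat > h.py <<'E'
import numpy as np, cv2
from workcell import sensors, viewer, job
def ray(cam,u,v,z):
    p=viewer.camera_params(cam);K=np.array(p["K"]);T=np.array(p["world_to_cam"])
    d=np.array([(u-K[0,2])/K[0,0],(v-K[1,2])/K[1,1]]);s=d.copy()
    for _ in range(20): s=d/(1+p["k1"]*(s@s))
    R=T[:3,:3];c=-R.T@T[:3,3];w=R.T@np.array([s[0],s[1],1])
    return (c+w*(z-c[2])/w[2])[:2]
def snap(cam,name,crop=None,f=1):
    im=viewer.read_camera(cam)
    np.save("last_%s.npy"%cam,im)
    if crop: x0,y0,x1,y1=crop; im=im[y0:y1,x0:x1]
    im=cv2.resize(im,None,fx=f,fy=f,interpolation=cv2.INTER_CUBIC)
    cv2.imwrite("pics/%s.png"%name,im[:,:,::-1])
E
python3 - <<'E'
from h import *
snap("top","top0",None,1.42);snap("scene","sc0",None,1.42)
s=sensors.read_state();print(s)
E
```

```text
{'time': 0.1, 'q': array([ 1.15006773e+00,  2.64688564e-01,  1.60527350e+00, -8.42604827e-06,
        1.27370440e+00, -3.68989408e-02]), 'joint_vel': array([-9.13829549e-04, -1.44791259e-03, -4.33411809e-03, -7.94746576e-05,
       -5.59786636e-04,  2.48851936e-04]), 'joint_torque': array([-1.28382626e-04, -5.16695952e+01, -3.68594670e+01, -1.05209297e-04,
        6.30219933e-03, -2.50574567e-05]), 'tool_pos': array([0.2524961 , 0.62526322, 0.23005981]), 'tcp_rot': array([-0.59913164, -3.08346065,  0.00317504]), 'wrist_force': array([ 0.43302297,  0.67232623, -0.05383257]), 'torque': array([-0.02618828, -0.03274355, -0.01094455]), 'grip_force': 0.0, 'width': 1.001906071003664}
```

View pics/top0.png

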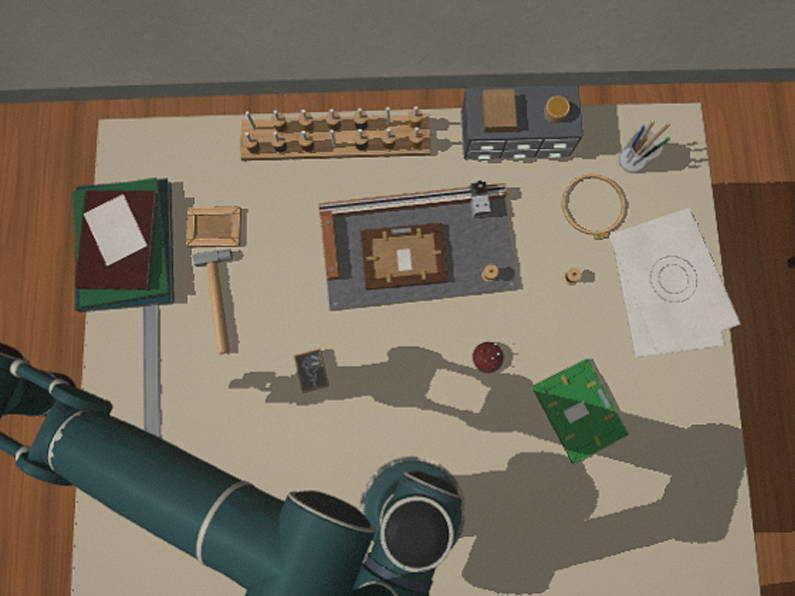

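View pics/sc0.png

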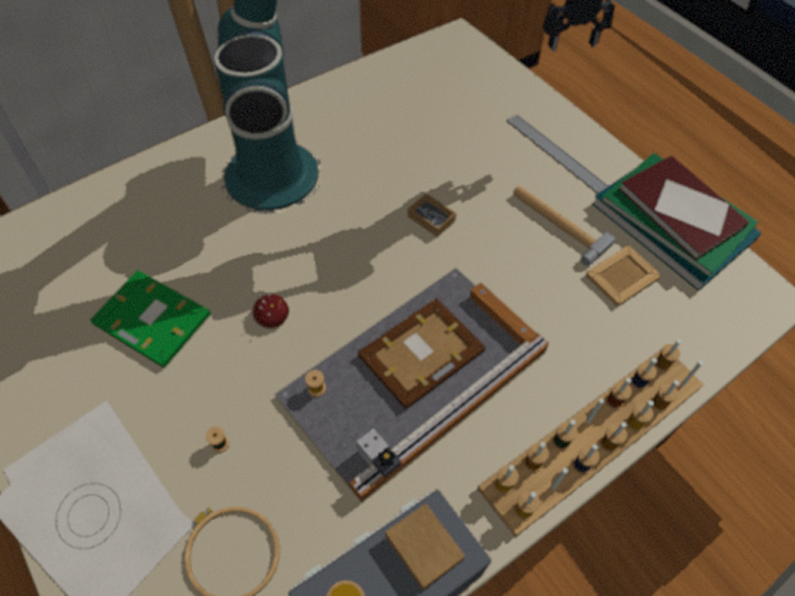

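The overview shows the board at about (320–520, 185–310) in the enlarged top picture and the dark frame at about (405, 256). The stop block is at (482, 203) and the board spool at (490, 271). I'll enlarge the board.

Run:
```python
from h import *
im=np.load("last_top.npy")[122:222,218:374]
cv2.imwrite("pics/c1.png",cv2.resize(im,None,fx=5,fy=5,interpolation=cv2.INTER_CUBIC)[:,:,::-1])
```

```text
(no output)
```

View pics/c1.png

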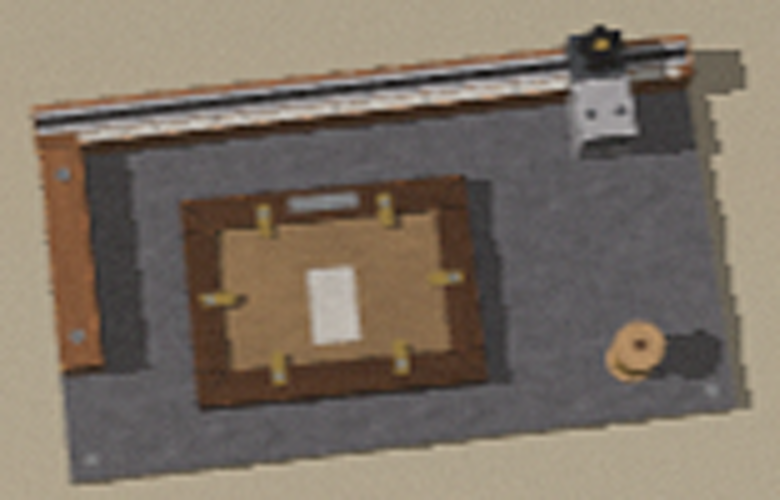

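Run:
```python
from h import *
def P(x,y,z): return ray("top",218+(x+.5)/5-.5,122+(y+.5)/5-.5,z)
pts={n:P(*a) for n,a in dict(bFL=(73,483,.012),bFR=(746,405,.012),stopIn1=(84,150,.04),stopIn2=(103,366,.04),stopOutB=(40,137,.04),fBL=(34,106,.04),fBR=(690,37,.04),fFR=(690,78,.04),f1=(180,202,.03),f2=(463,176,.03),f3=(490,380,.03),f4=(200,408,.03),blkL=(570,82,.061),blkR=(636,80,.061),blkFL=(572,140,.061),knob=(601,43,.08),spool=(640,343,.054)).items()}
for n,p in pts.items(): print(n,p.round(4))
# fit board: model points
from scipy.optimize import least_squares
m=dict(bFL=(-.125,.22),bFR=(-.125,-.22),stopIn2=(-.055,.19),fBL=(.125,.22),fBR=(.125,-.22))
def tr(q,l):
    c,s=np.cos(q[2]),np.sin(q[2]);return np.array([q[0]+c*l[0]-s*l[1],q[1]+s*l[0]+c*l[1]])
r=lambda q:np.concatenate([tr(q,m[k])-pts[k] for k in m])
b=least_squares(r,[.6,0,0]).x;print("board",b,r(b).reshape(-1,2).round(4).tolist())
fm=dict(f1=(.07,.095),f2=(.07,-.095),f3=(-.07,-.095),f4=(-.07,.095))
r=lambda q:np.concatenate([tr(q,fm[k])-pts[k] for k in fm])
f=least_squares(r,[.6,0,0]).x;print("frame",f,r(f).reshape(-1,2).round(4).tolist())
c,s=np.cos(b[2]),np.sin(b[2]);R=np.array([[c,s],[-s,c]])
for n,p in pts.items(): print(n,"board",(R@(p-b[:2])*1000).round(1))
print("frame board",R@(f[:2]-b[:2]),np.degrees(f[2]-b[2]))
np.save("board.npy",b)
```

```text
bFL [0.4473 0.1747]
bFR [ 0.4869 -0.2681]
stopIn1 [0.6652 0.1629]
stopIn2 [0.5188 0.152 ]
stopOutB [0.675 0.192]
fBL [0.6966 0.1958]
fBR [ 0.7323 -0.2416]
fFR [ 0.7036 -0.2399]
f1 [0.6306 0.1006]
f2 [ 0.6432 -0.0871]
f3 [ 0.5046 -0.099 ]
f4 [0.4913 0.09  ]
blkL [ 0.6958 -0.1574]
blkR [ 0.696  -0.2007]
blkFL [ 0.6562 -0.1567]
knob [ 0.7153 -0.1765]
spool [ 0.5212 -0.1944]
board [ 0.59066865 -0.03433031  0.08774648] [[-0.0004, -0.0009], [-0.0015, 0.0037], [0.0004, -0.0018], [-0.0007, -0.0001], [0.0022, -0.0009]]
frame [0.56743186 0.00111826 0.07281996] [[-0.0003, 0.0003], [0.001, -0.0014], [-0.0001, 0.0003], [-0.0006, 0.0007]]
bFL board [-124.5  220.8]
bFR board [-123.8 -223.8]
stopIn1 board [ 91.5 190. ]
stopIn2 board [-55.3 191.9]
stopOutB board [103.8 218. ]
fBL board [125.7 220. ]
fBR board [ 122.9 -218.9]
fFR board [  94.5 -214.6]
f1 board [ 51.6 130.9]
f2 board [ 47.7 -57.2]
f3 board [-91.4 -56.9]
f4 board [-88.1 132.6]
blkL board [  94.  -131.8]
blkR board [  90.4 -174.9]
blkFL board [  54.6 -127.6]
knob board [ 111.7 -152.5]
spool board [ -83.2 -153.4]
frame board [-0.0200409   0.03734852] -0.855226418528257
```

```bash
cat >> h.py <<'E'
from scipy.spatial.transform import Rotation as Ro
B=np.load("board.npy") if __import__("os").path.exists("board.npy") else None
def goal(x,y,z,tooly):  # board mm x,y; world mm z of TCP; direction of tool y in board axes, deg
    s=sensors.read_state();R=Ro.from_rotvec(s["tcp_rot"]);c,sn=np.cos(B[2]),np.sin(B[2])
    Rb=np.array([[c,-sn],[sn,c]])
    w=np.r_[B[:2]+Rb@[x/1e3,y/1e3],z/1e3]
    a=np.radians(tooly)+B[2];yy=np.array([np.cos(a),np.sin(a),0]);zz=np.array([0,0,-1.])
    T=Ro.from_matrix(np.c_[np.cross(yy,zz),yy,zz])
    d=(w-s["tool_pos"])*1e3
    print("now board",(Rb.T@(s["tool_pos"][:2]-B[:2])*1e3).round(1),"z",(s["tool_pos"][2]*1e3).round(1),"F board",(Rb.T@s["wrist_force"][:2]).round(1),s["wrist_force"][2].round(1),"t",s["time"])
    print("turn",(R.inv()*T).as_rotvec(degrees=True).round(2),"shift in current tool",R.inv().apply(d).round(1),"in final tool",T.inv().apply(d).round(1))
E
python3 -m inch '[0,0,0,0,0,7.8,85, 0,0,0,0,0,7.8,85, 0,0,0,0,0,7.8,85, 0,0,0,0,0,7.8,85, 0,0,0,0,0,7.8,85, 0,0,0,0,0,7.8,85, 0,0,0,0,0,7.8,85, 0,0,0,0,0,7.8,85]'
python3 -c "
from h import *
goal(-20,-88,130,0)"
```

```text
time: 0.9
tool_pos: [0.2526, 0.6255, 0.2305]
tcp_rot: [2.116, 2.321, -0.002]
wrist_force: [-0.0, 0.1, -0.7]
width: 0.993
grip_force: 0.0
now board [-279.   686.9] z 230.5 F board [-0.   0.1] -0.7 t 0.9
turn [-0.04  0.07  0.26] shift in current tool [-775.9  255.5  101.2] in final tool [-774.9  259.   100.5]
```

```bash
for i in 1 2; do python3 -m inch '[-48,16,6,0,0,0,85, -48,16,6,0,0,0,85, -48,16,6,0,0,0,85, -48,16,6,0,0,0,85, -48,16,6,0,0,0,85, -48,16,6,0,0,0,85, -48,16,6,0,0,0,85, -48,16,6,0,0,0,85]' >/dev/null; done
python3 -c "
from h import *
goal(-20,-88,40,0)"
```

```text
now board [-19.9 -65.8] z 136.4 F board [0.9 1.3] 0.2 t 2.5
turn [-0.03 -0.02  0.56] shift in current tool [-22.3  -0.2  96.4] in final tool [-22.2  -0.1  96.4]
```

```bash
python3 -m inch '[-11,0,15,0,0,0.5,85, -11,0,15,0,0,0,85, 0,0,15,0,0,0,85, 0,0,20,0,0,0,85, 0,0,20,0,0,0,85, 0,0,20,0,0,0,85, 0,0,0,0,0,0,85, 0,0,0,0,0,0,85]' 
python3 -c "
from h import *
goal(-20,-88,6,0)
snap('scene','s1',(180,170,420,370),3.3)"
```

```text
time: 3.3
tool_pos: [0.5773, -0.1199, 0.0312]
tcp_rot: [-2.117, -2.318, 0.002]
wrist_force: [0.8, -0.1, -0.1]
width: 0.991
grip_force: 0.0
now board [-20.8 -84.1] z 31.2 F board [ 0.8 -0.2] -0.1 t 3.3
turn [-0.13 -0.06  0.18] shift in current tool [-3.9  0.9 25.2] in final tool [-3.9  0.8 25.2]
```

View pics/s1.png

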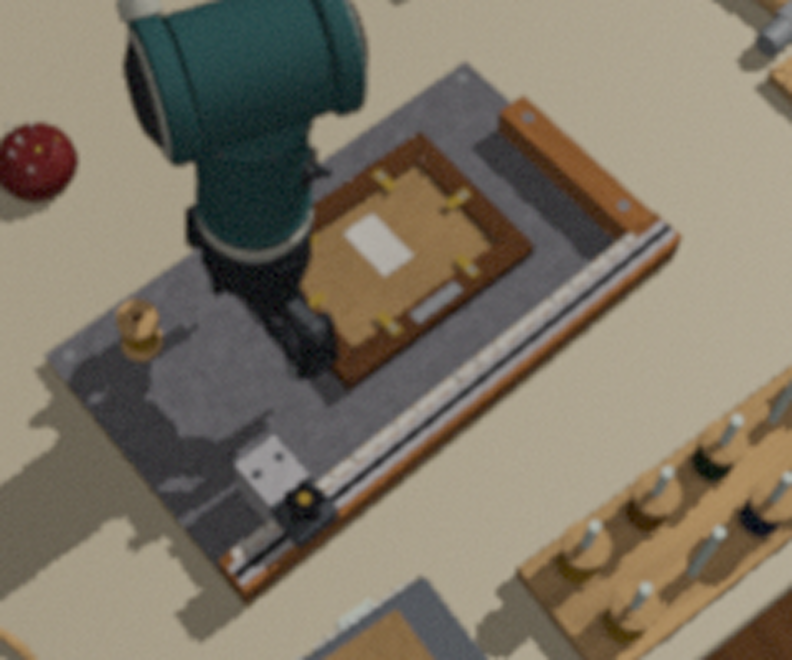

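The picture shows the fingers clear of the frame's right side: the near tip is at about (322, 370) and the frame corner at (348, 383). Going down.

```bash
python3 -m inch '[-2,0.8,0,0,0,0,85, -2,0,2,0,0,0,85, 0,0,5,0,0,0,85, 0,0,5,0,0,0,85, 0,0,5,0,0,0,85, 0,0,4,0,0,0,85, 0,0,4,0,0,0,85, 0,0,0,0,0,0,85]' 
python3 -c "
from h import *
goal(-20,-69,6,0)"
```

```text
time: 4.15
tool_pos: [0.5789, -0.1252, 0.0061]
tcp_rot: [-2.119, -2.317, 0.001]
wrist_force: [-0.5, 0.1, 0.8]
width: 0.999
grip_force: 0.0
now board [-19.7 -89.5] z 6.1 F board [-0.5  0.1] 0.8 t 4.15
turn [-0.09 -0.03  0.08] shift in current tool [20.5 -0.3  0.1] in final tool [20.5 -0.3  0.1]
```

```bash
python3 -m inch '[6,0,0,0,0,0,85, 6,0,0,0,0,0,85, 6,0,0,0,0,0,85, 6,0,0,0,0,0,85, 6,0,0,0,0,0,85, 6,0,0,0,0,0,85, 6,0,0,0,0,0,85, 6,0,0,0,0,0,85]' 
python3 -c "
from h import *
goal(-20,-11,6,0)"
```

```text
time: 4.95
tool_pos: [0.5756, -0.0773, 0.0073]
tcp_rot: [2.12, 2.318, 0.0]
wrist_force: [0.2, -2.4, 1.1]
width: 0.992
grip_force: 1.3
now board [-18.8 -41.5] z 7.3 F board [-0.  -2.4] 1.1 t 4.95
turn [0.03 0.03 0.09] shift in current tool [30.5 -1.1  1.3] in final tool [30.5 -1.2  1.3]
```

```bash
python3 -m inch '[4,0,0,0,0,0,85, 4,0,0,0,0,0,85, 4,0,0,0,0,0,85, 4,0,0,0,0,0,85, 3,0,0.5,0,0,0,85, 3,0,0.5,0,0,0,85, 2,0,0,0,0,0,85, 2,0,0,0,0,0,85]' 
python3 -c "
from h import *
goal(-20,-11,6,0)"
```

```text
time: 5.75
tool_pos: [0.5731, -0.0516, 0.0061]
tcp_rot: [2.12, 2.318, 0.0]
wrist_force: [0.8, -2.0, 2.0]
width: 0.997
grip_force: 1.7
now board [-19.  -15.7] z 6.1 F board [ 0.6 -2.1] 2.0 t 5.75
turn [0.01 0.   0.08] shift in current tool [ 4.7 -1.   0.1] in final tool [ 4.7 -1.   0.1]
```

```bash
python3 -m inch '[1,0,0,0,0,0,85, 1,0,0,0,0,0,85, 1,0,0,0,0,0,85, 1,0,0,0,0,0,85, 1,0,0,0,0,0,85, 1,0,0,0,0,0,85, 0,0,0,0,0,0,85, 0,0,0,0,0,0,85]' 
python3 -c "
from h import *
goal(-20,-11,6,0)"
```

```text
time: 6.55
tool_pos: [0.5725, -0.0456, 0.006]
tcp_rot: [-2.12, -2.318, -0.0]
wrist_force: [0.3, -1.8, 1.4]
width: 0.993
grip_force: 1.2
now board [-19.1  -9.6] z 6.0 F board [ 0.2 -1.8] 1.4 t 6.55
turn [-0.01 -0.02  0.08] shift in current tool [-1.4 -0.9 -0. ] in final tool [-1.4 -0.9 -0. ]
```

```bash
python3 -m inch '[1,0,0,0,0,0,85, 1,0,0,0,0,0,85, 0.5,0,0,0,0,0,85, 0,0,0,0,0,0,85, 0,0,0,0,0,0,85, 0,0,0,0,0,0,85, 0,0,0,0,0,0,85, 0,0,0,0,0,0,85]' 
python3 -c "
from h import *
goal(-20,-11,6,0)"
```

```text
time: 7.35
tool_pos: [0.5723, -0.0446, 0.006]
tcp_rot: [2.119, 2.317, -0.002]
wrist_force: [0.7, -8.2, 1.0]
width: 0.998
grip_force: 4.1
now board [-19.1  -8.6] z 6.0 F board [ 0.  -8.2] 1.0 t 7.35
turn [-0.    0.1   0.09] shift in current tool [-2.4 -0.9  0.1] in final tool [-2.4 -0.9  0. ]
```

```bash
python3 -m inch '[-8,0,0,0,0,0,85, -7,0,-5,0,0,0,85, 0,0,-35,0,0,0,85, 0,0,-40,0,0,0,85, 40,-35,0,0,0,0,85, 40,-35,0,0,0,0,85, 39,-25,0,0,0,0,85, 0,0,0,0,0,-8.5,85]' >/dev/null
python3 -m inch '[0,0,0,0,0,-8.5,85,0,0,0,0,0,-8.5,85,0,0,0,0,0,-8.5,85,0,0,0,0,0,-8.5,85,0,0,0,0,0,-8.5,85,0,0,0,0,0,-8.5,85,0,0,0,0,0,-8.5,85,0,0,0,0,0,-8.5,85]'
python3 -c "
from h import *
goal(-114,95,30,90)"
```

```text
time: 8.95
tool_pos: [0.4725, 0.0477, 0.0861]
tcp_rot: [-0.22, -3.133, -0.001]
wrist_force: [0.5, 0.3, -0.1]
width: 0.996
grip_force: 0.0
now board [-110.5   92. ] z 86.1 F board [0.5 0.3] -0.1 t 8.95
turn [  0.04  -0.05 -13.08] shift in current tool [ 4.   2.1 56.1] in final tool [ 3.5  3.  56.1]
```

```bash
python3 -m inch '[0,0,0,0,0,-6.5,85, 0,0,0,0,0,-6.5,85, 3.5,3,16,0,0,0,85, 0,0,20,0,0,0,85, 0,0,20,0,0,0,85, 0,0,0,0,0,0,85, 0,0,0,0,0,0,85,0,0,0,0,0,0,85]' 
python3 -c "
from h import *
goal(-114,95,6,90)
snap('top','t2',(218,122,374,222),5)"
```

```text
time: 9.75
tool_pos: [0.4702, 0.0503, 0.0311]
tcp_rot: [-0.126, 3.137, 0.0]
wrist_force: [0.4, -1.1, 0.1]
width: 0.998
grip_force: 0.0
now board [-112.6   94.8] z 31.1 F board [ 0.3 -1.1] 0.1 t 9.75
turn [ 0.01  0.09 -0.43] shift in current tool [ 1.4  0.1 25.1] in final tool [ 1.4  0.2 25.1]
```

View pics/t2.png

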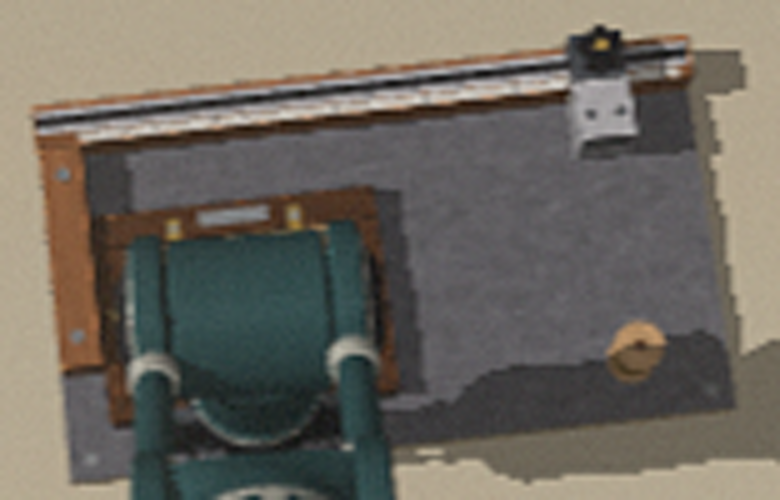

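The frame now lies against the end stop: its left edge runs from (105, 215) to (115, 425) and its front edge is at about row 425. Next I push it toward the fence.

```bash
python3 -m inch '[3,0,0,0,0,-0.4,85, 0,0,5,0,0,0,85, 0,0,6,0,0,0,85, 0,0,6,0,0,0,85, 0,0,5,0,0,0,85, 0,0,3,0,0,0,85, -3,0,0,0,0,0,85, -3,0,0,0,0,0,85]' 
python3 -c "
from h import *
goal(-54,95,6,90)"
```

```text
time: 10.6
tool_pos: [0.4725, 0.0505, 0.0049]
tcp_rot: [0.137, -3.138, -0.0]
wrist_force: [-0.3, -0.1, -0.0]
width: 0.993
grip_force: 0.0
now board [-110.3   94.9] z 4.9 F board [-0.3 -0.1] -0.0 t 10.6
turn [ 0.   -0.01 -0.02] shift in current tool [-56.3   0.1  -1.1] in final tool [-56.3   0.1  -1.1]
```

Tool −x is board +x. The contact end point should be about −54.

```bash
python3 -m inch '[-6,0,0,0,0,0,85, -6,0,0,0,0,0,85, -6,0,0,0,0,0,85, -6,0,0,0,0,0,85, -6,0,0,0,0,0,85, -6,0,0,0,0,0,85, -5,0,0,0,0,0,85, -4,0,0,0,0,0,85]' 
python3 -c "
from h import *
goal(-54,95,5,90)"
```

```text
time: 11.4
tool_pos: [0.5176, 0.0545, 0.005]
tcp_rot: [-0.137, 3.139, -0.0]
wrist_force: [-3.5, -0.0, 1.9]
width: 0.989
grip_force: 1.5
now board [-65.   94.9] z 5.0 F board [-3.5  0.3] 1.9 t 11.4
turn [-0.    0.   -0.02] shift in current tool [-11.    0.1  -0. ] in final tool [-11.    0.1  -0. ]
```

```bash
python3 -m inch '[-2,0,0,0,0,0,85, -2,0,0,0,0,0,85, -2,0,0,0,0,0,85, -1,0,0,0,0,0,85, -1,0,0,0,0,0,85, -1,0,0,0,0,0,85, -0.5,0,0,0,0,0,85, 0,0,0,0,0,0,85]' 
python3 -c "
from h import *
goal(-54,95,5,90)"
```

```text
time: 12.2
tool_pos: [0.5267, 0.0553, 0.005]
tcp_rot: [-0.137, 3.138, 0.0]
wrist_force: [-1.3, -0.5, -0.8]
width: 0.995
grip_force: 0.8
now board [-55.9  94.9] z 5.0 F board [-1.4 -0.4] -0.8 t 12.2
turn [ 0.    0.02 -0.02] shift in current tool [-1.9  0.1  0. ] in final tool [-1.9  0.1  0. ]
```

```bash
python3 -m inch '[-1,0,0,0,0,0,85, -1,0,0,0,0,0,85, -1,0,0,0,0,0,85, 0,0,0,0,0,0,85, 0,0,0,0,0,0,85, 0,0,0,0,0,0,85, 0,0,0,0,0,0,85, 0,0,0,0,0,0,85]' 
python3 -c "
from h import *
goal(-54,95,5,90)"
```

```text
time: 13.0
tool_pos: [0.5292, 0.0555, 0.005]
tcp_rot: [0.137, -3.138, 0.0]
wrist_force: [-5.5, -0.4, 3.6]
width: 0.995
grip_force: 2.5
now board [-53.4  94.9] z 5.0 F board [-5.6  0.1] 3.6 t 13.0
turn [ 0.   -0.04 -0.02] shift in current tool [0.6 0.1 0. ] in final tool [0.6 0.1 0. ]
```

```bash
python3 -m inch '[-1,0,0,0,0,0,85, -0.5,0,0,0,0,0,85, 0,0,0,0,0,0,85, 0,0,0,0,0,0,85, 0,0,0,0,0,0,85, 0,0,0,0,0,0,85, 0,0,0,0,0,0,85, 0,0,0,0,0,0,85]' 
python3 -c "
from h import *
goal(-54,95,5,90)"
```

```text
time: 13.8
tool_pos: [0.5291, 0.0555, 0.0048]
tcp_rot: [0.137, -3.135, 0.0]
wrist_force: [-8.7, -1.1, 5.9]
width: 0.993
grip_force: 4.4
now board [-53.4  94.9] z 4.8 F board [-8.7 -0.4] 5.9 t 13.8
turn [ 0.   -0.22 -0.01] shift in current tool [ 0.6  0.1 -0.2] in final tool [ 0.6  0.1 -0.2]
```

```bash
python3 -m inch '[6,0,0,0,0,0,85, 6,0,0,0,0,0,85, 0,0,-30,0,0,0,85, 0,0,-45,0,0,0,0, 0,0,-45,0,0,0,0, 0,-25,0,0,0,0,0, -20,-45,0,0,0,0,0, -25,-45,0,0,0,0,0]' >/dev/null
python3 -m inch '[-25,-45,0,0,0,0,0, -25,-45,0,0,0,0,0, -25,-45,0,0,0,0,0, -15,-45,0,0,0,0,0, 0,0,0,0,0,0,0, 0,0,0,0,0,0,0, 0,0,0,0,0,0,0, 0,0,0,0,0,0,0]'
python3 -c "
from h import *
goal(72,-202,32,90)
snap('top','t3',(218,122,374,222),5)"
```

```text
time: 15.4
tool_pos: [0.6756, -0.2212, 0.1251]
tcp_rot: [0.139, -3.138, -0.0]
wrist_force: [-0.1, 0.2, 0.2]
width: -0.001
grip_force: 0.0
now board [  68.2 -193.6] z 125.1 F board [-0.1  0.2] 0.2 t 15.4
turn [ 0.02 -0.    0.06] shift in current tool [-3.8 -8.5 93.1] in final tool [-3.8 -8.4 93.1]
```

View pics/t3.png

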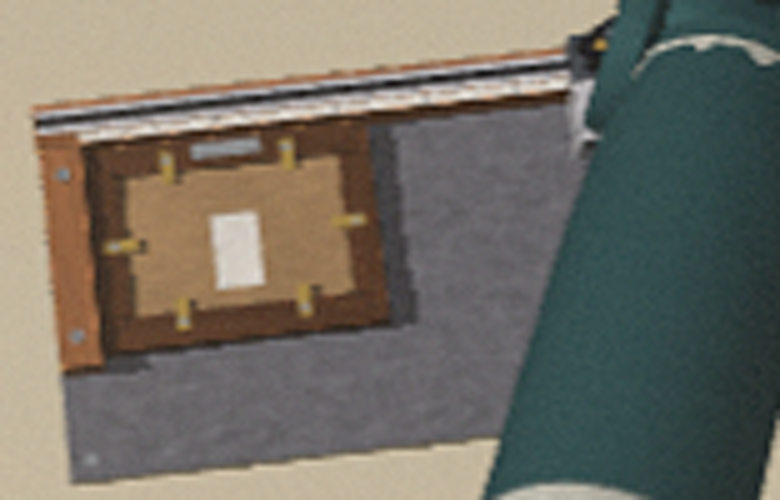

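The frame sits in the corner with no visible gap; its front corners are at about (105, 355) and (390, 323). The gripper is just right of the block. Descending beside it.

```bash
python3 -m inch '[-3,-9,10,0,0,0,0, 0,0,20,0,0,0,0, 0,0,20,0,0,0,0, 0,0,20,0,0,0,0, 0,0,13,0,0,0,0, 0,0,10,0,0,0,0, 0,0,0,0,0,0,0, 0,0,0,0,0,0,0]'
python3 -c "
from h import *
goal(72,-40,32,90)
def P(x,y,z): return ray('top',218+(x+.5)/5-.5,122+(y+.5)/5-.5,z)
c,s=np.cos(B[2]),np.sin(B[2]);R=np.array([[c,s],[-s,c]])
for q in [(105,355),(390,323)]: print((R@(P(*q,.03)-B[:2])*1e3).round(1))"
```

```text
time: 16.25
tool_pos: [0.6802, -0.2314, 0.0324]
tcp_rot: [-0.138, 3.138, -0.0]
wrist_force: [0.3, 0.1, 0.3]
width: -0.0
grip_force: 0.0
now board [  71.9 -204.1] z 32.4 F board [0.3 0.1] 0.3 t 16.25
turn [-0.02  0.03 -0.01] shift in current tool [-1.000e-01  1.641e+02  4.000e-01] in final tool [-1.000e-01  1.641e+02  4.000e-01]
[-45.8 190.5]
[-46.    3.1]
```

```bash
python3 -m inch '[0,8,0,0,0,0,0, 0,10,0,0,0,0,0, 0,10,0,0,0,0,0, 0,10,0,0,0,0,0, 0,10,0,0,0,0,0, 0,10,0,0,0,0,0, 0,10,0,0,0,0,0, 0,10,0,0,0,0,0]'
python3 -m inch '[0,10,0,0,0,0,0, 0,10,0,0,0,0,0, 0,10,0,0,0,0,0, 0,8,0,0,0,0,0, 0,8,0,0,0,0,0, 0,6,0,0,0,0,0, 0,4,0,0,0,0,0, 0,4,0,0,0,0,0]'
python3 -c "
from h import *
goal(72,-50,32,90)"
```

```text
time: 17.05
tool_pos: [0.6731, -0.1527, 0.0322]
tcp_rot: [-0.137, 3.138, -0.0]
wrist_force: [-0.0, -2.8, 1.4]
width: 0.001
grip_force: 1.3
time: 17.85
tool_pos: [0.6675, -0.0935, 0.0319]
tcp_rot: [0.137, -3.138, 0.0]
wrist_force: [2.3, -2.2, 0.0]
width: 0.002
grip_force: 1.1
now board [ 71.4 -65.7] z 31.9 F board [ 2.1 -2.4] 0.0 t 17.85
turn [ 0.   -0.02 -0.02] shift in current tool [-0.6 15.7 -0.1] in final tool [-0.6 15.7 -0.1]
```

```bash
python3 -m inch '[0,3,0,0,0,0,0, 0,3,0,0,0,0,0, 0,2,0,0,0,0,0, 0,2,0,0,0,0,0, 0,1,0,0,0,0,0, 0,1,0,0,0,0,0, 0,1,0,0,0,0,0, 0,0,0,0,0,0,0]'
python3 -m inch '[0,1,0,0,0,0,0, 0,1,0,0,0,0,0, 0,0,0,0,0,0,0, 0,0,0,0,0,0,0, 0,0,0,0,0,0,0, 0,0,0,0,0,0,0, 0,0,0,0,0,0,0, 0,0,0,0,0,0,0]'
python3 -c "
from h import *
goal(72,-50,32,90)
snap('scene','s4',(180,170,420,370),3.3)"
```

```text
time: 18.65
tool_pos: [0.6663, -0.0807, 0.032]
tcp_rot: [0.137, -3.138, -0.0]
wrist_force: [0.9, -1.0, 0.0]
width: 0.001
grip_force: 0.7
time: 19.45
tool_pos: [0.6662, -0.0787, 0.0319]
tcp_rot: [0.137, -3.138, -0.0]
wrist_force: [0.9, -0.5, -0.6]
width: -0.004
grip_force: 0.4
now board [ 71.3 -50.8] z 31.9 F board [ 0.9 -0.6] -0.6 t 19.45
turn [ 0.01 -0.03 -0.01] shift in current tool [-0.7  0.8 -0.1] in final tool [-0.7  0.8 -0.1]
```

View pics/s4.png

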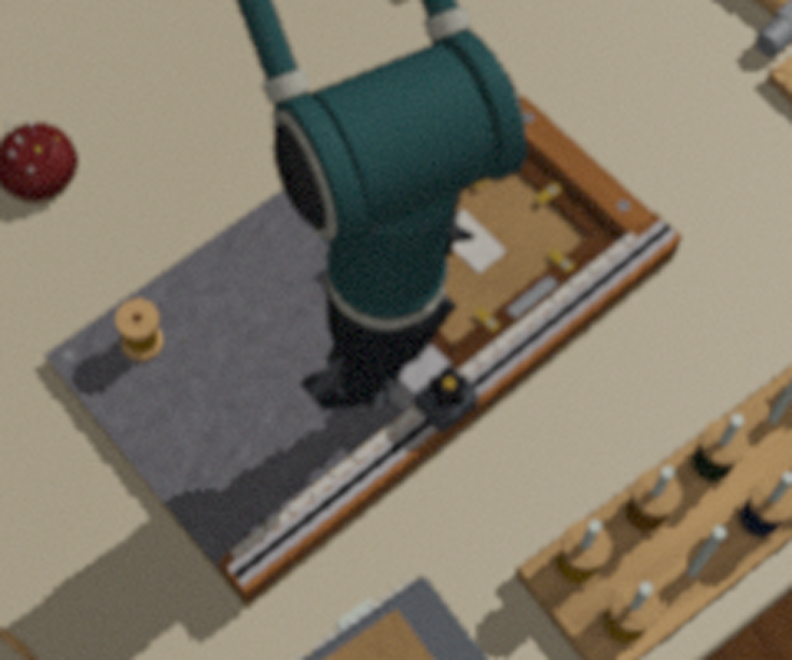

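The block at (430, 375) is close to the frame's right side near (450, 350), but the push force hasn't risen yet. I'll keep nudging.

```bash
python3 -m inch '[0,1,0,0,0,0,0, 0,1,0,0,0,0,0, 0,0,0,0,0,0,0, 0,0,0,0,0,0,0, 0,0,0,0,0,0,0, 0,0,0,0,0,0,0, 0,0,0,0,0,0,0, 0,0,0,0,0,0,0]'
python3 -m inch '[0,1,0,0,0,0,0, 0,1,0,0,0,0,0, 0,0,0,0,0,0,0, 0,0,0,0,0,0,0, 0,0,0,0,0,0,0, 0,0,0,0,0,0,0, 0,0,0,0,0,0,0, 0,0,0,0,0,0,0]'
python3 -c "
from h import *
goal(72,-50,32,90)"
```

```text
time: 20.3
tool_pos: [0.6661, -0.0768, 0.032]
tcp_rot: [0.137, -3.138, -0.0]
wrist_force: [-1.3, -1.2, -0.5]
width: -0.002
grip_force: 0.8
time: 21.1
tool_pos: [0.6659, -0.0754, 0.032]
tcp_rot: [0.137, -3.138, 0.001]
wrist_force: [-0.6, -5.7, -0.5]
width: 0.005
grip_force: 2.5
now board [ 71.4 -47.5] z 32.0 F board [-1.1 -5.6] -0.5 t 21.1
turn [-0.03 -0.01 -0.02] shift in current tool [-0.6 -2.5  0. ] in final tool [-0.6 -2.5  0. ]
```

```bash
python3 -m inch '[0,1,0,0,0,0,0, 0,1,0,0,0,0,0, 0,0,0,0,0,0,0, 0,0,0,0,0,0,0, 0,0,0,0,0,0,0, 0,0,0,0,0,0,0, 0,0,0,0,0,0,0, 0,0,0,0,0,0,0]'
python3 -m inch '[0,-5,0,0,0,0,0, 0,-8,0,0,0,0,0, 0,-10,0,0,0,0,0, 0,0,-30,0,0,0,0, 0,0,-45,0,0,0,0, 0,-45,-30,0,0,0,0, 20,-45,-20,0,0,0,0, 20,-45,0,0,0,0,0]'
python3 -m inch '[0,-45,0,0,0,0,0, 0,-45,0,0,0,0,0, 0,-45,0,0,0,0,0, 20,-45,0,0,0,0,0, 0,0,0,0,0,0,0, 0,0,0,0,0,0,0,0,0,0,0,0,0,0,0,0,0,0,0,0,0]'
python3 -c "
from h import *
snap('top','t5',(218,122,374,222),5)"
```

```text
time: 21.9
tool_pos: [0.666, -0.0753, 0.0321]
tcp_rot: [-0.138, 3.138, -0.005]
wrist_force: [-0.1, -10.6, -2.4]
width: -0.0
grip_force: 5.3
time: 22.7
tool_pos: [0.6436, -0.2295, 0.159]
tcp_rot: [-0.14, 3.13, -0.005]
wrist_force: [0.1, -1.0, 0.2]
width: 0.001
grip_force: 0.0
time: 23.5
tool_pos: [0.6368, -0.4071, 0.1537]
tcp_rot: [-0.14, 3.138, 0.001]
wrist_force: [0.8, -0.4, -0.2]
width: 0.002
grip_force: 0.0
```

View pics/t5.png

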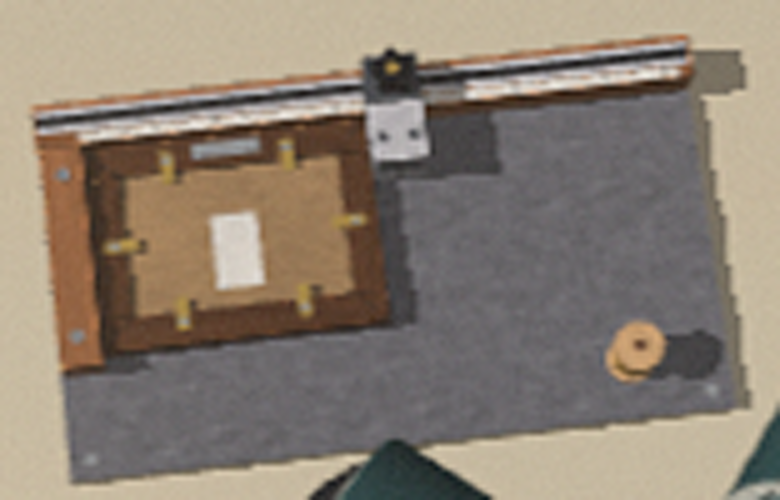

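The block at (397, 130) touches the frame's right edge, and the front corners are still at about (105, 355) and (390, 323). The frame is square and seated, the force rise confirmed contact, and the spool is where it was.

```bash
python3 -c "
from workcell import job
print(job.finish_job())"
```

```text
the job is handed in; nothing more can be done
None
```

I handed the job in at about 23.6 s on the robot clock. The frame sits square in the corner against the fence and end stop, with the stop block touching its other side; both frame pushes and the block push ended in a firm rise in force, and the last picture shows no gap.

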